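# Press home the caps along a carton row

## Task

The five tubes in the carton have caps that are not quite shut: run the fingertips along the row in a single pass, starting at the end with the folded-out flap, and gently press each cap fully home in turn. From the first cap to the last keep the fingertips over the row and low, within about 3 cm of the caps; take no tube out, and leave the things beside the carton where they stand.

Things in the scene. Friction and masses are not known exactly. Their poses are not given: they have to be found in the camera images.
- carton: Olive card box, open on top, fixed to the table, any yaw: 37 (x) by 173 (y) by 70 mm high, 3 mm walls and floor, five cells in a row along y (centres y = +68, +34, 0, -34, -68 mm, x = 0). A white flap 37 mm wide, 3 mm thick, round-ended, is folded out level at the rim of the +y end, 58 mm long; the other end has none. Origin: centre of the underside; z up.
- tube1: Tablet tube number 1 counted from the flap end, loose and upright in its cell with about 1.5 mm play all round (cell y = +68 mm): white plastic, 28 mm diameter, body 92 mm tall, 65 to 145 g. Origin: centre of its underside, 3 mm above the table.
- tube2: Tablet tube number 2 counted from the flap end, loose and upright in its cell with about 1.5 mm play all round (cell y = +34 mm): white plastic, 28 mm diameter, body 92 mm tall, 65 to 145 g. Origin: centre of its underside, 3 mm above the table.
- tube3: Tablet tube number 3 counted from the flap end, loose and upright in its cell with about 1.5 mm play all round (cell y = +0 mm): white plastic, 28 mm diameter, body 92 mm tall, 65 to 145 g. Origin: centre of its underside, 3 mm above the table.
- tube4: Tablet tube number 4 counted from the flap end, loose and upright in its cell with about 1.5 mm play all round (cell y = -34 mm): white plastic, 28 mm diameter, body 92 mm tall, 65 to 145 g. Origin: centre of its underside, 3 mm above the table.
- tube5: Tablet tube number 5 counted from the flap end, loose and upright in its cell with about 1.5 mm play all round (cell y = -68 mm): white plastic, 28 mm diameter, body 92 mm tall, 65 to 145 g. Origin: centre of its underside, 3 mm above the table.
- cap1_top (a point): Centre of the flat top of tube 1's white snap cap (29 mm diameter, 14 mm tall, flat top 24 mm across). It is 109 mm above the table when the cap is home and up to 6 mm higher when proud.
- cap2_top (a point): Centre of the flat top of tube 2's white snap cap (29 mm diameter, 14 mm tall, flat top 24 mm across). It is 109 mm above the table when the cap is home and up to 6 mm higher when proud.
- cap3_top (a point): Centre of the flat top of tube 3's white snap cap (29 mm diameter, 14 mm tall, flat top 24 mm across). It is 109 mm above the table when the cap is home and up to 6 mm higher when proud.
- cap4_top (a point): Centre of the flat top of tube 4's white snap cap (29 mm diameter, 14 mm tall, flat top 24 mm across). It is 109 mm above the table when the cap is home and up to 6 mm higher when proud.
- cap5_top (a point): Centre of the flat top of tube 5's white snap cap (29 mm diameter, 14 mm tall, flat top 24 mm across). It is 109 mm above the table when the cap is home and up to 6 mm higher when proud.
- cap1 (a joint): How far the cap of tube 1 has been pressed down, in m: starts between 0 and 0.002 (standing proud), 0.006 is fully home on the tube's shoulder, a hard stop. About 4 N moves it against friction; it stays where it is left.
- cap2 (a joint): How far the cap of tube 2 has been pressed down, in m: starts between 0 and 0.002 (standing proud), 0.006 is fully home on the tube's shoulder, a hard stop. About 4 N moves it against friction; it stays where it is left.
- cap3 (a joint): How far the cap of tube 3 has been pressed down, in m: starts between 0 and 0.002 (standing proud), 0.006 is fully home on the tube's shoulder, a hard stop. About 4 N moves it against friction; it stays where it is left.
- cap4 (a joint): How far the cap of tube 4 has been pressed down, in m: starts between 0 and 0.002 (standing proud), 0.006 is fully home on the tube's shoulder, a hard stop. About 4 N moves it against friction; it stays where it is left.
- cap5 (a joint): How far the cap of tube 5 has been pressed down, in m: starts between 0 and 0.002 (standing proud), 0.006 is fully home on the tube's shoulder, a hard stop. About 4 N moves it against friction; it stays where it is left.
- spare_tube: Bystander: a closed tube of the same kind standing alone beside the carton, 28 mm diameter, 106 mm tall, loose. Origin: centre of its underside.
- cap_tub: Bystander: a small open round blue tub with a few caps, 80 mm across the rim, 50 mm tall, loose. Origin: centre of its underside.
- blanks: Bystander: a stack of flat carton blanks, 70 by 60 by 30 mm, loose. Origin: centre of its underside.
Mind the look-alikes: they are no part of the job. Leave any black look-alike of the tube2 alone. What is shaped like the tube4 but blue is not meant.

How it is judged (in metres and radians):
On the way, in this order (a step that is already met when the one before it is completed fails the run):
1. cap 1 from the flap end is pressed home (value of joint cap1 above 0.0045 m), for 0.05 s.
2. cap 2 from the flap end is pressed home (value of joint cap2 above 0.0045 m), for 0.05 s.
3. cap 3 from the flap end is pressed home (value of joint cap3 above 0.0045 m), for 0.05 s.
4. cap 4 from the flap end is pressed home (value of joint cap4 above 0.0045 m), for 0.05 s.
5. cap 5 from the flap end is pressed home (value of joint cap5 above 0.0045 m), for 0.05 s.
At the end, for the whole second after the job is handed in: All five caps are within 1.5 mm of fully home (joint above 0.0045 m), pressed in order from the flap end; every tube still stands in its cell (moved under 12 mm, tilted under 0.12 rad) at rest; the bystanders are within 15 mm of where they stood (value of joint each of cap1, cap2, cap3, cap4, cap5 above 0.0045 m and angle between each of tube1, tube2, tube3, tube4, tube5's own z axis and vertical below 0.12 rad and distance of each of tube1, tube2, tube3, tube4, tube5 from where it was at the start of the episode below 0.012 m and linear speed of each of tube1, tube2, tube3, tube4, tube5 below 0.02 m/s and distance of each of spare_tube, cap_tub, blanks from where it was at the start of the episode below 0.015 m); the robot touches nothing.
It fails at once if between the first cap and the last, the fingertips rise more than about 40 mm above the caps (value of joint cap1 above 0.0045 m and not (value of joint cap5 above 0.0045 m) and z of the grasp point in the frame of carton above 0.168 m).
It fails at once if between the first cap and the last, the fingertips leave the row sideways by more than 30 mm (value of joint cap1 above 0.0045 m and not (value of joint cap5 above 0.0045 m) and (x of the grasp point in the frame of carton above 0.03 m or x of the grasp point in the frame of carton below -0.03 m)).
It fails at once if a tube is struck or pressed with more than 40 N (contact force between the fingers and tube1 above 40 N or contact force between the fingers and tube2 above 40 N or contact force between the fingers and tube3 above 40 N or contact force between the fingers and tube4 above 40 N or contact force between the fingers and tube5 above 40 N).
It fails at once if a tube is lifted or carried (moved more than 12 mm) (distance of any of tube1, tube2, tube3, tube4, tube5 from where it was at the start of the episode above 0.012 m).
It fails at once if a bystander is moved by more than 15 mm or tipped (distance of any of spare_tube, cap_tub, blanks from where it was at the start of the episode above 0.015 m or angle between any of spare_tube, cap_tub, blanks's own z axis and vertical above 0.25 rad).
It also fails if it takes over 45 s, if anything falls off the work surface, if the arm or the gripper's body presses on something with over 40 N, if the wrist force passes 120 N, or if a joint passes its speed limit or range.

## Robot

A 6-joint arm with a two-finger parallel gripper is mounted at the origin on the work surface. World frame = base frame: x ahead of the robot, y to its left, z up, the work surface at z = 0. Lengths are in m, angles in degrees, forces in N, time in s.
With the tool pointing down it reaches from about 0.4 to 0.825 m from the base axis. Payload 7 kg.
Tool frame: the origin (TCP) lies midway between the tips of the shut fingers; the grasp point (between the pads) lies ctrl.grasp_offset behind it (ctrl.grasp_offset is the distance from the TCP to the grasp point, in m); z points along the fingers, y is the line along which they close (so a half turn about z gives the same grasp; the last joint's range is limited). The gripper opens to 88 mm and grips with 3 to 60 N. Pads are 19 mm wide; open, the fingers measure 130 mm over their backs; the gripper's body (78 mm by 193 mm) begins 47 mm behind the grasp point.
Start: joints at [-55.743, 20.546, 0.682, 0, -70.136, -16.507], TCP at [0.206, -0.643, 0.227] pointing down, gripper open.
Joint ranges: [-176.03, 176.03], [-82.01, 121.73], [-58.28, 71.71], [-173.87, 95.51], [-174.79, -0.11], [-173.66, 173.66]. Speed limits (degrees/s): [136.94, 136.94, 172.46, 180, 180, 180].

## Interface

Orientations are given as [roll, pitch, yaw] about the fixed x, y, z axes, in that order (R = Rz(yaw) Ry(pitch) Rx(roll)).
In Python, from plant import ctrl gives the robot as it stands. The module is installed in compiled form; this text tells all that it offers.
- The arm moves only by the tool send_rows, never from a script. Its argument "increments" is a list that holds one entry, the list of rows, each a list of 4 numbers: the shift along the world's x, y, z normalised to -1 to 1, where 1 is 0.2 m, then the turn about the world's z normalised to -1 to 1, where 1 is 1.5 rad. In form: [[[x, y, z, roll], ...]]. A call has 1 to 12 rows; each row is the pose to reach, as a shift and turn from the pose commanded when the call began; what a row does not reach only later rows make up. A row lasts 1/8 s, in which the tool goes at most 62.5 mm and 10.7 degrees, less where a joint would pass 70% of its speed; a pose out of reach is approached as far as the arm can. A call with a number of a shift or a turn outside -1 to 1 is refused whole. A call with a gripper value outside its range is refused whole. "jaw" is the opening, from 0 (shut) to 1 (fully open), set as the call begins (left out, the last holds). The fingers move at their own pace and stop on an object; the grip force is fixed at half the most. Time passes only in rows, so rows that repeat a pose let the fingers close. It gives the time, the measured TCP pose, the force, the opening and the grip force at its end, in the units of the state.
- ctrl.get_obs(): the state, without advancing time (a new reading comes with each control period).
- ctrl.snapshot(name): name is "scene" or "top" or "wrist"; returns the picture (480x640x3 uint8, red, green, blue); there is no depth.
- ctrl.calibration(name): a dict with "mtx" (3x3 intrinsics, pixels), "eye" and "attitude" of the camera in the world. Camera axes: x right, y up, looking along -z (the intrinsics and any distortion apply to the point x, -y, -z); pixel columns grow to the right and rows downward; lengths in m; the calibration is good to about 2 mm. A picture is of the moment at which its call begins: read the wrist's pose just before it. calibration takes no time and is no camera call; for the wrist camera it gives the pose at the moment of the call.
- ctrl.close_job(): hands the job in; it is judged then, once.
Trained networks look in the newest picture that a camera, given by its name, has taken for a name from the list of things; names that differ only in an ending like _2 or _b are one class to them, and where a whole thing is asked for, a point or a joint stands for the part that bears it (a point fixed in the world has none). Each returns a list of dicts, best first, with "conf" (0 to 1); they miss things now and then, are a little off and sometimes report something else, mostly with a low value. They report only what shows in the picture. A call takes as long as a camera call. They do not tell look-alikes from the thing itself.
- ctrl.trace(thing, camera): "mask" (480x640 bool, what is visible of it) and "bbox" ([left, top, right, bottom] in pixels, round what is visible of it).
- ctrl.spot_point(thing, camera): "pixel" ([row, column] in pixels: a listed point, or the origin of a listed thing).
The state is a dict: "clock": time; "joint_pos": joint angles; "qvel": joint speeds; "tau": joint torques, N m; "tool_pos": TCP position; "orientation": TCP orientation; "force": force on the tool from outside, world axes, zero at the start; "moment": the same for the moment, N m; "opening": finger opening in m; "gripper_force": force on a finger pad.
Only numpy, scipy, OpenCV 4.12 (cv2) and the standard library are available. Lean on these libraries where they do the work, as an engineer would, in place of code of your own. Each camera call takes 0.05 s, during which the arm holds its last target. There are 200 camera calls.

## Working session

There is one attempt and no reset: what is moved stays moved. The work goes in short steps, Python scripts to look and compute and a tool call to move; the robot and the scene stay as the last step left them, time stands still between calls to the robot, and variables do not carry over. Pictures are saved under pics/ and viewed, at most 10 in all, crops included, and the job is handed in when it is done.

Besides the shell and the picture viewer there is one more tool, called after "Request:" as name(argument=value, ...) on one line, values as JSON. send_rows: Moves the arm, as the interface text tells. Its arguments: {"type":"object","properties":{"increments":{"type":"array"},"jaw":{"type":"number"}},"required":["increments"]}

```bash
mkdir -p pics
python3 - <<'E'
from plant import ctrl
import cv2
o=ctrl.get_obs();print(o['clock'],o['tool_pos'],o['orientation'],o['opening'],ctrl.grasp_offset)
for n in ("scene","top"):
    cv2.imwrite(f"pics/{n}.png",ctrl.snapshot(n)[:,:,::-1])
    c=ctrl.calibration(n);print(n,c)
    for t in ["carton"]+[f"cap{i}_top" for i in range(1,6)]+["spare_tube","cap_tub","blanks"]:
        print(t,[(x['pixel'],round(x['conf'],2)) for x in ctrl.spot_point(t,n)[:3]])
E
```

```text
0.0 [ 0.20559036 -0.64242263  0.22561361] [ 1.79903525e+02 -1.04730193e-02 -1.62256560e+02] 0.08752658481354457 0.0188
scene {'mtx': array([[469.15087374,   0.        , 318.21814487],
       [  0.        , 469.15087374, 245.86335532],
       [  0.        ,   0.        ,   1.        ]]), 'eye': array([ 1.06996993, -0.09322271,  0.53536424]), 'attitude': array([48.9055355 , -1.05300435, 74.95071762])}
carton [([301.8, 255.7], 0.67)]
cap1_top [([230.2, 208.8], 0.67)]
cap2_top [([180.0, 237.9], 0.81)]
cap3_top [([243.5, 250.4], 0.61), ([255.0, 271.7], 0.28)]
cap4_top [([254.0, 270.5], 0.91), ([241.3, 337.6], 0.73), ([236.7, 231.5], 0.61)]
cap5_top [([267.6, 291.1], 0.79)]
spare_tube []
cap_tub [([387.3, 232.5], 0.71)]
blanks [([320.3, 163.9], 0.68)]
top {'mtx': array([[485.19473872,   0.        , 323.87400683],
       [  0.        , 485.19473872, 241.3943702 ],
       [  0.        ,   0.        ,   1.        ]]), 'eye': array([0.52429456, 0.04450209, 0.84820751]), 'attitude': array([  3.61262433,  -0.18167728, -88.95667497])}
carton [([235.9, 380.0], 0.73), ([266.9, 418.9], 0.36)]
cap1_top [([266.4, 420.4], 0.87), ([238.8, 379.1], 0.32)]
cap2_top [([249.6, 403.0], 0.87), ([341.8, 380.6], 0.76)]
cap3_top [([234.1, 385.8], 0.61)]
cap4_top [([217.5, 368.6], 0.79), ([223.0, 305.5], 0.55)]
cap5_top [([201.7, 357.7], 0.6)]
spare_tube [([290.8, 348.1], 0.75)]
cap_tub [([165.3, 408.2], 0.83), ([265.4, 419.5], 0.66)]
blanks [([242.9, 454.2], 0.89), ([202.9, 359.2], 0.47), ([233.2, 385.9], 0.19)]
```

View pics/top.png

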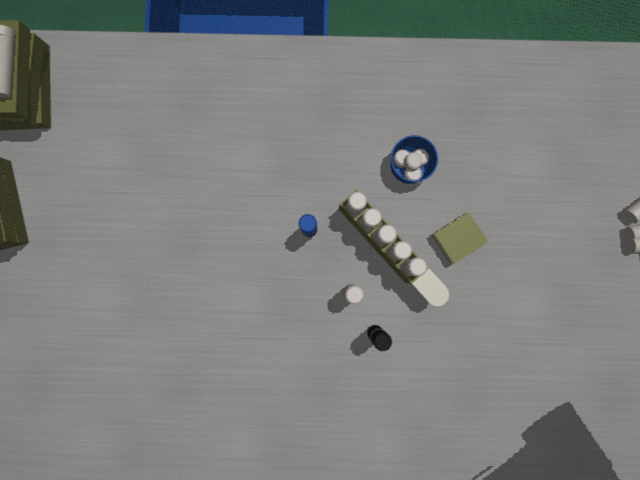

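View pics/scene.png

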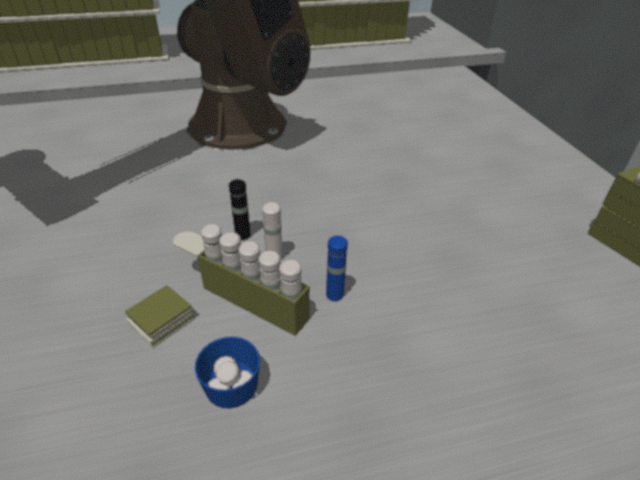

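Top picture: the carton row runs from cap 1 at (col 417, row 266), beside the white flap at (432,290), to cap 5 at (357,202). The things it could be confused with are the spare white tube (354,294), the black tube (380,338), the blue tube (308,225) and the caps in the tub (412,160). The five caps in the olive carton are the ones I want.

```bash
cat > h.py <<'E'
import numpy as np
from scipy.spatial.transform import Rotation as Ro
def ray(c,px,z):  # px=(row,col)
    d=np.linalg.inv(c['mtx'])@[px[1],px[0],1.]; d=Ro.from_euler('xyz',c['attitude'],degrees=True).apply(d*[1,-1,-1])
    return c['eye']+d*(z-c['eye'][2])/d[2]
E
python3 - <<'E'
from plant import ctrl
from h import *
import cv2
im=ctrl.snapshot("top");c=ctrl.calibration("top");cs=ctrl.calibration("scene")
x0,y0=335,180
cr=cv2.resize(im[180:310,335:465],None,fx=4,fy=4,interpolation=cv2.INTER_CUBIC)
cv2.imwrite("pics/crop.png",cr[:,:,::-1])
g=cv2.cvtColor(cr,cv2.COLOR_RGB2GRAY)
h=cv2.HoughCircles(g,cv2.HOUGH_GRADIENT,1,60,param1=100,param2=15,minRadius=30,maxRadius=48)
if h is not None:
  for u,v,r in h[0]:
    px=(v/4+y0-.375,u/4+x0-.375);print('hough',np.round(px,1),r/4,ray(c,px,.113).round(4))
def fit(cam,P):
    P=np.array([ray(cam,p,.113) for p in P])[:,:2]
    s=np.array([68,34,0,-34,-68])/1e3
    m=P.mean(0);dv=(s[:,None]*(P-m)).sum(0)/(s@s);yaw=np.degrees(np.arctan2(dv[1],dv[0]))
    print(P.round(4).tolist(),'scale',np.linalg.norm(dv),'dir of +y',yaw,'centre',m)
    print('res',(P-m-s[:,None]*dv).round(4).tolist())
fit(c,[(266.4,419.4),(249.6,403),(234.1,386.8),(217.5,371),(201.7,357.7)])
fit(cs,[(230.2,210),(238,230),(245,250.4),(254.5,270.5),(267,291)])
for n,p in dict(spare=(290.8,352),tub=(165,410),bl=(242.9,456)).items(): print(n,ray(c,p,.03))
E
```

```text
hough [294.  354.2] 8.325 [ 0.4921 -0.0042  0.113 ]
hough [200.8 357.5] 8.45 [ 0.6339 -0.0072  0.113 ]
hough [266.2 416.5] 8.95 [ 0.5356 -0.0979  0.113 ]
hough [217. 372.] 9.275 [ 0.6093 -0.0296  0.113 ]
hough [233.8 386.8] 9.075 [ 0.5842 -0.0524  0.113 ]
hough [249.8 402.8] 8.25 [ 0.5602 -0.0769  0.113 ]
hough [250.2 384.5] 8.45 [ 0.559  -0.0492  0.113 ]
hough [294.8 438.2] 10.125 [ 0.4933 -0.131   0.113 ]
[[0.5355, -0.1023], [0.5605, -0.0773], [0.5836, -0.0524], [0.6085, -0.0281], [0.6324, -0.0075]] scale 0.9996952434690176 dir of +y -135.37553633091335 centre [ 0.58410391 -0.0535237 ]
res [[-0.0002, -0.001], [0.0006, 0.0001], [-0.0005, 0.0011], [0.0002, 0.0015], [-0.0001, -0.0017]]
[[0.535, -0.0999], [0.5589, -0.0747], [0.5803, -0.0496], [0.606, -0.0265], [0.6362, -0.0052]] scale 1.013014258908708 dir of +y -136.3772116423068 centre [ 0.58327426 -0.05119149]
res [[0.0016, -0.0012], [0.0005, 0.0003], [-0.0029, 0.0016], [-0.0023, 0.0009], [0.003, -0.0015]]
spare [ 0.49374644 -0.00588714  0.03      ]
tub [ 0.70939235 -0.10182034  0.03      ]
bl [ 0.5775539  -0.18056578  0.03      ]
```

View pics/crop.png

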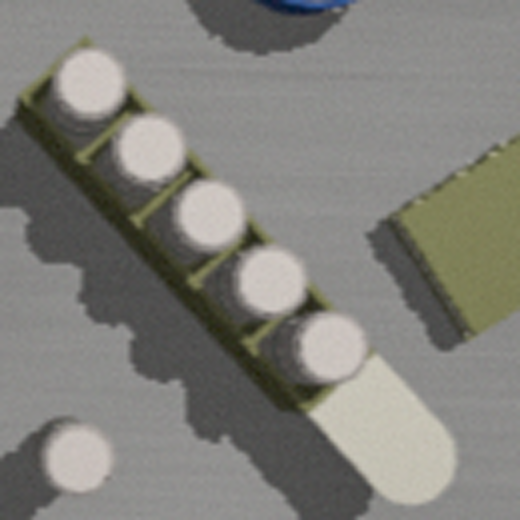

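The crop confirms it: five white caps in the carton, cap 1 at crop (331,346) next to the flap and cap 5 at (90,83). The lone tube at (78,458) is the spare. The fit gives cap 1 at (0.535,-0.100), steps of (0.0246,0.0235) and cap 5 at (0.634,-0.006). The 34 mm spacing matches the description. I'll turn the tool +26° so the narrow side of the fingers lies along the row, and approach at the current height with the jaw shut.

Request:
send_rows(increments=[[[0.09,0.15,0,0.02],[0.18,0.3,0,0.05],[0.28,0.45,0,0.08],[0.37,0.6,0,0.1],[0.46,0.75,0,0.13],[0.55,0.9,0,0.15],[0.55,0.9,0,0.15]]], jaw=0)

```text
clock: 1.92
tool_pos: [0.3168, -0.4614, 0.2271]
orientation: [-180.0, 0.0, -149.2]
force: [-0.7, -0.5, 0.1]
opening: 0.0232
gripper_force: 0.0
```

Request:
send_rows(increments=[[[0.09,0.15,0,0.02],[0.18,0.3,0,0.05],[0.28,0.45,0,0.08],[0.37,0.6,0,0.1],[0.46,0.75,0,0.13],[0.55,0.9,0,0.15],[0.55,0.9,0,0.15]]], jaw=0)

```text
clock: 2.8
tool_pos: [0.4268, -0.2819, 0.2268]
orientation: [-180.0, 0.0, -136.3]
force: [-1.2, -0.1, -0.7]
opening: 0.0005
gripper_force: 0.0
```

Request:
send_rows(increments=[[[0.09,0.15,0,0],[0.18,0.3,0,0],[0.28,0.45,0,0],[0.37,0.6,0,0],[0.46,0.75,0,0],[0.55,0.91,0,0],[0.55,0.91,0,0],[0.55,0.91,0,0]]], jaw=0)

```text
clock: 3.8
tool_pos: [0.5355, -0.1016, 0.2264]
orientation: [180.0, -0.0, -136.5]
force: [-0.2, -0.6, 0.3]
opening: 0.0
gripper_force: 0.0
```

Request:
send_rows(increments=[[[0,0.007,-0.1,0],[0,0.007,-0.2,0],[0,0.007,-0.3,0],[0,0.007,-0.4,0],[0,0.007,-0.46,0],[0,0.007,-0.5,0],[0,0.007,-0.5,0]]])

```text
clock: 4.68
tool_pos: [0.5356, -0.0998, 0.1264]
orientation: [180.0, -0.0, -136.5]
force: [0.3, 0.1, -0.1]
opening: 0.0004
gripper_force: 0.0
```

Run:
```python
from plant import ctrl
import cv2,numpy as np
o=ctrl.get_obs();print(o['tool_pos'],o['force'])
a=ctrl.snapshot("scene")[190:320,150:320];b=ctrl.snapshot("wrist")
a=cv2.resize(a,(628,480),interpolation=cv2.INTER_CUBIC)
cv2.imwrite("pics/s2.png",a[:,:,::-1]);cv2.imwrite("pics/w2.png",b[:,:,::-1])
```

```text
[ 0.53558107 -0.09978005  0.12641433] [ 0.32979116  0.10611962 -0.12587752]
```

View pics/s2.png

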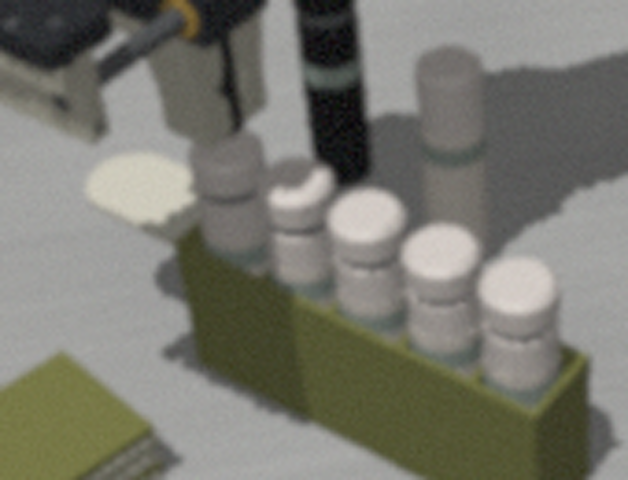

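View pics/w2.png

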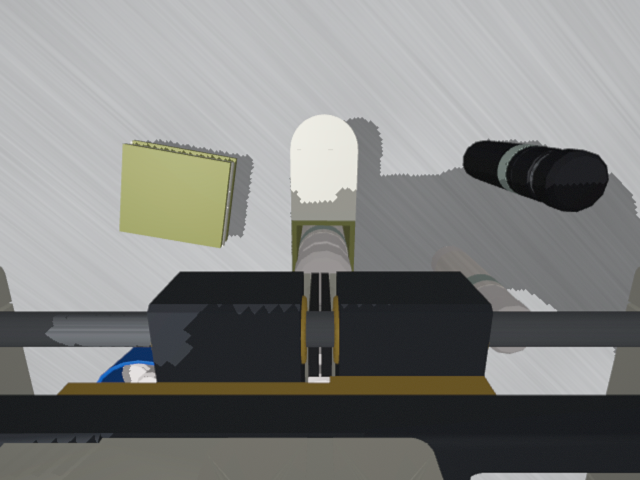

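The scene crop shows the fingertips directly above cap 1 (crop 228,150). In the wrist view they are centred on the carton line (col 322), with the yaw aligned. Now I press gently.

Request:
send_rows(increments=[[[0,0,-0.03,0],[0,0,-0.045,0],[0,0,-0.05,0],[0,0,-0.055,0],[0,0,-0.06,0],[0,0,-0.065,0],[0,0,-0.07,0],[0,0,-0.075,0],[0,0,-0.08,0],[0,0,-0.08,0]]])

```text
clock: 6.02
tool_pos: [0.5358, -0.0994, 0.1105]
orientation: [180.0, 0.0, -136.5]
force: [-0.7, -0.0, 3.6]
opening: 0.0005
gripper_force: 1.4
```

Request:
send_rows(increments=[[[0,0,-0.002,0],[0,0,-0.004,0],[0,0,-0.006,0],[0,0,-0.008,0],[0,0,-0.008,0]]])

```text
clock: 6.65
tool_pos: [0.536, -0.0995, 0.1093]
orientation: [-180.0, 0.0, -136.5]
force: [-0.1, -0.2, 6.4]
opening: 0.0004
gripper_force: 3.1
```

Request:
send_rows(increments=[[[0,0,-0.002,0],[0,0,-0.004,0],[0,0,-0.004,0]]])

```text
clock: 7.02
tool_pos: [0.5366, -0.0996, 0.1092]
orientation: [-179.9, 0.1, -136.4]
force: [-1.3, -0.3, 11.3]
opening: 0.0006
gripper_force: 5.4
```

A hard stop at z 0.1092 with 11 N, so cap 1 is home. On to cap 2 with the same stroke.

Request:
send_rows(increments=[[[0,0,0.04,0],[0,0,0.065,0],[0.06,0.06,0.065,0],[0.123,0.118,0.065,0],[0.123,0.118,0.06,0],[0.123,0.118,0.045,0],[0.123,0.118,0.037,0],[0.123,0.118,0.031,0],[0.123,0.118,0.025,0],[0.123,0.118,0.019,0],[0.123,0.118,0.013,0],[0.123,0.118,0.01,0]]])

```text
clock: 8.52
tool_pos: [0.5604, -0.0759, 0.1102]
orientation: [-180.0, 0.0, -136.5]
force: [-0.6, 0.1, 4.2]
opening: 0.0006
gripper_force: 2.0
```

Request:
send_rows(increments=[[[0,0,-0.003,0],[0,0,-0.006,0],[0,0,-0.008,0],[0,0,-0.01,0],[0,0,-0.01,0]]])

```text
clock: 9.15
tool_pos: [0.5613, -0.0759, 0.1093]
orientation: [-179.9, 0.1, -136.4]
force: [-1.2, -0.1, 10.3]
opening: 0.0
gripper_force: 5.3
```

Cap 2 is home. Next is cap 3.

Request:
send_rows(increments=[[[0,0,0.04,0],[0,0,0.065,0],[0.06,0.06,0.065,0],[0.123,0.117,0.065,0],[0.123,0.117,0.06,0],[0.123,0.117,0.045,0],[0.123,0.117,0.037,0],[0.123,0.117,0.031,0],[0.123,0.117,0.025,0],[0.123,0.117,0.019,0],[0.123,0.117,0.013,0],[0.123,0.117,0.01,0]]])

```text
clock: 10.65
tool_pos: [0.585, -0.0525, 0.1102]
orientation: [-180.0, 0.0, -136.5]
force: [-0.3, -0.4, 3.8]
opening: 0.0004
gripper_force: 2.0
```

Request:
send_rows(increments=[[[0,0,-0.003,0],[0,0,-0.006,0],[0,0,-0.008,0],[0,0,-0.01,0],[0,0,-0.01,0]]])

```text
clock: 11.28
tool_pos: [0.5858, -0.0525, 0.1093]
orientation: [-179.9, 0.1, -136.4]
force: [-2.1, -0.5, 9.5]
opening: 0.0002
gripper_force: 5.1
```

Cap 3 is home. Next is cap 4.

Request:
send_rows(increments=[[[0,0,0.04,0],[0,0,0.065,0],[0.06,0.06,0.065,0],[0.123,0.117,0.065,0],[0.123,0.117,0.06,0],[0.123,0.117,0.045,0],[0.123,0.117,0.037,0],[0.123,0.117,0.031,0],[0.123,0.117,0.025,0],[0.123,0.117,0.019,0],[0.123,0.117,0.013,0],[0.123,0.117,0.01,0]]])

```text
clock: 12.78
tool_pos: [0.6097, -0.0291, 0.1104]
orientation: [-180.0, 0.0, -136.5]
force: [0.2, -0.8, 4.0]
opening: 0.0004
gripper_force: 2.0
```

Request:
send_rows(increments=[[[0,0,-0.003,0],[0,0,-0.006,0],[0,0,-0.008,0],[0,0,-0.01,0],[0,0,-0.01,0]]])

```text
clock: 13.4
tool_pos: [0.6104, -0.0291, 0.1093]
orientation: [-179.9, 0.1, -136.4]
force: [-1.2, -0.4, 9.9]
opening: 0.0002
gripper_force: 4.9
```

Cap 4 is home. Last is cap 5.

Request:
send_rows(increments=[[[0,0,0.04,0],[0,0,0.065,0],[0.06,0.06,0.065,0],[0.123,0.117,0.065,0],[0.123,0.117,0.06,0],[0.123,0.117,0.045,0],[0.123,0.117,0.037,0],[0.123,0.117,0.031,0],[0.123,0.117,0.025,0],[0.123,0.117,0.019,0],[0.123,0.117,0.013,0],[0.123,0.117,0.01,0]]])

```text
clock: 14.9
tool_pos: [0.6342, -0.0057, 0.1103]
orientation: [-180.0, 0.0, -136.5]
force: [-0.5, -1.5, 4.0]
opening: 0.0004
gripper_force: 2.0
```

Request:
send_rows(increments=[[[0,0,-0.003,0],[0,0,-0.006,0],[0,0,-0.008,0],[0,0,-0.01,0],[0,0,-0.01,0]]])

```text
clock: 15.52
tool_pos: [0.635, -0.0057, 0.1093]
orientation: [-179.9, 0.1, -136.4]
force: [-1.6, -1.4, 9.5]
opening: 0.0008
gripper_force: 4.8
```

Request:
send_rows(increments=[[[0,0,0.04,0],[0,0,0.1,0],[0,0,0.25,0],[0,0,0.4,0],[0,0,0.6,0],[0,0,0.6,0],[0,0,0.6,0]]])

```text
clock: 16.4
tool_pos: [0.6338, -0.0055, 0.2282]
orientation: [180.0, 0.0, -136.5]
force: [-0.1, -0.1, -0.6]
opening: 0.0001
gripper_force: 0.0
```

Run:
```python
from plant import ctrl
import cv2
a=ctrl.snapshot("scene")[150:410,100:420]
cv2.imwrite("pics/s3.png",cv2.resize(a,(640,520),interpolation=cv2.INTER_CUBIC)[:,:,::-1])
```

```text
(no output)
```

View pics/s3.png

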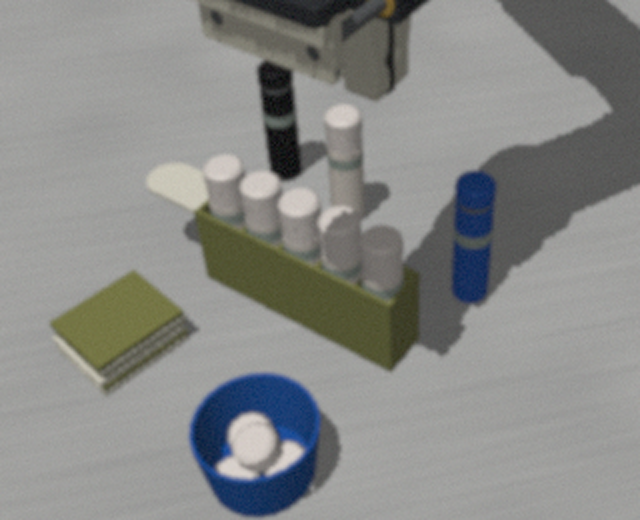

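All five caps (crop 224,165 to 383,240) are now seated with no gap showing. The tubes stand upright, the bystanders are where they were, and the arm is clear.

```bash
python3 -c "
from plant import ctrl
print(ctrl.close_job())"
```

```text
the job is handed in; nothing more can be done
None
```

All five caps were pressed home in order from the flap end, each to its hard stop at about 10 N, with the tubes and bystanders left in place; I handed the job in, but no verdict came back.

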